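Lock the sample carousel for carrying

TASK

The hand-turned sample carousel is about to be carried over to the analyser, so lock it: push its crank round by the upright black peg with a fingertip until the slot in the rim of the locking disc lies under the lock bar, then press the bar's red head down so that the bar goes through the slot and the head is fully home on its bracket. Only push, gently, and do not grip anything; the three vials must stay standing in their cups, and leave everything else on the bench where it is.

Things in the scene. Friction and masses are not known exactly. Their poses are not given: they have to be found in the camera images.
- sampler_base: white round base of the carousel, 200 mm across, 13 mm high, fixed to the bench; origin on the carousel's vertical axis at bench height, z up. At its -y side a grey bracket (32 mm wide, top at z = 72 mm), 79 to 119 mm from the axis, reaches in over the disc's rim and guides the upright lock bar, which stands at x = 0, y = -87 mm of this frame
- carousel: the turning part, origin and z axis as the base's; turns endlessly either way with light friction (0.06 N m), stays where left. Dark grey locking disc, 190 mm across, top at z = 44 mm, 8 mm thick, with one rim slot at its -y. Six blue cups, 30 mm across, tops at z = 68 mm, 60 mm from the axis at 0, 60 .. 300 degrees from +x; three hold vials (tops at z = 94 mm)
- slot (a point): centre of the slot at the disc's top face, 87 mm from the axis; moves with the carousel. The slot is 13 mm wide, 17 mm long and open at the rim, with a white mark on either side. In line when it lies straight under the lock bar, that is when the carousel's axes point like the base's
- crank_peg (a point): centre of the top of the upright black peg: 15 mm diameter, z = 118 to 158 mm, 66 mm from the axis, on the other side of it from the slot; moves with the carousel. It stands on a level steel crank arm, 16 mm wide, z = 112 to 118 mm, that runs from the hub to 76 mm from the axis, above vials and lock bar; nothing else of the carousel is higher than 124 mm
- lock_bar (a joint): travel of the lock bar, m: 0 up, 0.026 home with its head on the bracket; starts at 0 to 0.004. Stays where left; takes 4 to 6 N to push down. Bar 8 mm wide across the slot, 10 mm deep, with a tapered nose 6 mm above the disc when up: out of line it stops on the disc at about 0.006; up to about 3 mm out of line the nose finds the slot and centres the disc
- bar_head (a point): centre of the flat top of the bar's red round head, 32 mm diameter, 9 mm thick; top at z = 107 mm when fully up, 81 mm when home, on the bar's vertical axis
- vial_1: loose brown vial with a black cap, 22 mm diameter, 47 mm tall, standing in a cup of the carousel; origin at the middle of its underside, z up, 47 mm above the bench
- vial_2: loose white vial with a blue cap, same size, likewise
- vial_3: loose brown vial with a white cap, same size, likewise
- mouse: black optical mouse, 111x60x37 mm, bystander; origin at the middle of its underside
- beaker: glass beaker, 103x107x119 mm, bystander; origin at the middle of its underside
- vol_flask: glass flask with a long neck, 69x69x212 mm, bystander; origin at the middle of its underside
- white_tube: white centrifuge tube lying down, 114x34x34 mm, bystander; origin at the middle of its underside
- spare_tube: centrifuge tube with a blue cap, lying down, 119x34x34 mm, bystander; origin at the middle of its underside
- vial_4: white vial with an orange cap, standing, 22x22x47 mm, bystander; origin at the middle of its underside
- orange_cap_1: loose orange push cap, 23x23x12 mm, bystander; origin at the middle of its underside
- orange_cap_2: loose orange push cap, 23x23x12 mm, bystander; origin at the middle of its underside

How it is judged (in metres and radians):
On the way:
1. the slot has been brought under the lock bar while the bar is still up (horizontal distance between slot and bar_head below 0.006 m and value of joint lock_bar below 0.008 m), for 0.2 s.
At the end, for the whole second after the job is handed in: the lock bar is through the slot and home (travel at least 23.5 of 26 mm, slot within 5 mm of the bar), the carousel is still, and the three vials stand upright (within 0.15 rad) on the floors of their cups (underside 40 to 52 mm above the bench) (value of joint lock_bar above 0.0235 m and horizontal distance between slot and bar_head below 0.005 m and angular speed of carousel below 0.05 rad/s and angle between each of vial_1, vial_2, vial_3's own z axis and vertical below 0.15 rad and z of vial_1 in the frame of sampler_base between 0.04 and 0.052 m and z of vial_2 in the frame of sampler_base between 0.04 and 0.052 m and z of vial_3 in the frame of sampler_base between 0.04 and 0.052 m); the robot touches nothing.
It fails at once if a vial is lifted or tipped in its cup (z of any of vial_1, vial_2, vial_3 in the frame of sampler_base above 0.06 m or angle between any of vial_1, vial_2, vial_3's own z axis and vertical above 0.4 rad).
It fails at once if the carousel is gripped or struck hard (over 35 N from the fingers) (contact force between the fingers and carousel above 35 N).
It fails at once if another thing on the bench is moved by more than 30 mm (distance of any of beaker, vial_4, orange_cap_1, orange_cap_2 from where it was at the start of the episode above 0.03 m).
It also fails if it takes over 51 s, if anything falls off the work surface, if the arm or the gripper's body presses on something with over 40 N, if the wrist force passes 120 N, or if a joint passes its speed limit or range.

ROBOT

A 7-joint arm with a two-finger parallel gripper is mounted at the origin on a cart in front of the work surface, level with it; the furniture and walls round the work are solid. World frame = base frame: x ahead of the robot, y to its left, z up, the work surface at z = 0. Lengths are in mm, angles in rad, forces in N, time in s.
With the tool pointing down it reaches from about 425 to 875 mm from the base axis. Payload 4.7 kg.
Tool frame: the origin (TCP) lies at the very end of the fingers, on their centre line; the grasp point (between the pads) lies behind it (bot.grip_depth is the z of the grasp point in the tool frame, in mm); z points along the fingers, y is the line along which they close (so a half turn about z gives the same grasp; the last joint's range is limited). The gripper opens to 87 mm and grips with 3 to 60 N. Pads are 19 mm wide; open, the fingers measure 117 mm over their backs; the gripper's body (75 mm by 190 mm) begins 51 mm behind the grasp point.
Start: joints at [-1.334, 0.321, -0.07, 1.45, 0.023, 1.371, -0.057], TCP at [143.651, 633.948, 222.587] pointing down, gripper open.
Joint ranges: [-2.86, 2.86], [-0.3, 2.09], [-1.38, 1.24], [0.06, 2.45], [-1.56, 4.7], [0.09, 2.05], [-2.69, 2.69]. Speed limits (rad/s): [2.57, 2.57, 3.14, 3.14, 3.14, 3.14, 3.14].

INTERFACE

Orientations are given as a 3x3 rotation matrix whose columns are the frame's x, y, z axes.
In Python, from workcell import get_obs, read_camera, get_calibration, job, bot gives the robot as it stands.
- The arm moves only by the tool servo_tool, never from a script. Its argument "rows" is a list that holds one entry, the list of rows, each a list of 4 numbers: the shift along the tool's x, y, z in cm, then the turn about the tool's z in rad. In form: [[[x, y, z, twist], ...]]. A call has 1 to 12 rows; each row shifts and turns the commanded pose from where the row before left it, along the tool's axes as they then stand; what a row does not reach is not made up. A row lasts 1/10 s, in which the tool goes at most 50 mm and 8.59 degrees, less where a joint would pass 70% of its speed; a pose out of reach is approached as far as the arm can. A call with a gripper value outside its range is refused whole. "grip" is the finger opening in cm, from 0 to 8.7, set as the call begins (left out, the last holds). The fingers move at their own pace and stop on an object; "squeeze" is the grip in N (left out, the last holds). Time passes only in rows, so rows that do not move let the fingers close. It gives the time, the measured TCP pose, the force, the opening and the grip force at its end, in the units of the state.
- get_obs(): the state, without advancing time (a new reading comes with each control period).
- read_camera(name): name is "side" or "top" or "wrist"; returns (picture, depth): 400x640x3 uint8, red, green, blue; 400x640 float32, mm along the optical axis (not along the pixel's ray), 0 where there is no reading.
- get_calibration(name): a dict with "intrinsics" (3x3 intrinsics, pixels), "rvec" (rotation vector, rad) and "tvec" (3), from world to camera coordinates, as OpenCV has them; the wrist camera has in their place "T_tool_cam" (4x4, takes a point from camera to tool coordinates, whose origin is the TCP and whose axes are the flange's). Camera axes: x right, y down, z forward; pixel columns grow to the right and rows downward; lengths in mm; the calibration is good to about 2 mm. The wrist camera is an equidistant fisheye: a pixel r from the principal point sees the ray r / f radians off the axis. A picture is of the moment at which its call begins: read the wrist's pose just before it. get_calibration takes no time and is no camera call.
- job.finish_job(): hands the job in; it is judged then, once.
The state is a dict: "clock": time; "joint_pos": joint angles; "joint_vel": joint speeds; "joint_efforts": joint torques, N m; "tcp_pos": TCP position; "tool_rot": TCP orientation; "ft_force": force on the tool from outside, world axes, zero at the start; "moment": the same for the moment, N m; "width": opening from 0.0 (shut) to 1.0 (fully open); "grip_force": force on a finger pad.
Only numpy, scipy, OpenCV 4.12 (cv2) and the standard library are available. Lean on these libraries where they do the work, as an engineer would, in place of code of your own. Each camera call takes 0.05 s, during which the arm holds its last target. There are 200 camera calls.

## Working session

There is one attempt and no reset: what is moved stays moved. The work goes in short steps, Python scripts to look and compute and a tool call to move; the robot and the scene stay as the last step left them, time stands still between calls to the robot, and variables do not carry over. Pictures are saved under pics/ and viewed, at most 10 in all, crops included, and the job is handed in when it is done.

Besides the shell and the picture viewer there is one more tool, called after ">>>" as name([rows], argument=value, ...), one row to a line, values as JSON. servo_tool: Moves the arm, as the interface text tells. Its arguments: {"type":"object","properties":{"rows":{"type":"array"},"grip":{"type":"number"},"squeeze":{"type":"number"}},"required":["rows"]}

```bash
mkdir -p pics; python3 - <<'E'
from workcell import get_obs, read_camera, get_calibration, job, bot
import cv2,numpy as np
for n in ["top","side"]:
    p,d=read_camera(n); np.savez(f"{n}0.npz",p=p,d=d)
    cv2.imwrite(f"pics/{n}0.png",p[:,:,::-1])
    print(n,get_calibration(n))
o=get_obs();print(o['clock'],o['tcp_pos'],o['tool_rot'],o['width'],bot.grip_depth)
E
```

```text
top {'intrinsics': array([[457.88280506,   0.        , 319.90026412],
       [  0.        , 457.88280506, 195.82308163],
       [  0.        ,   0.        ,   1.        ]]), 'rvec': array([ 2.16713834, -2.21301669,  0.04862081]), 'tvec': array([ -55.27582861,  505.64124088, 1791.62666899])}
side {'intrinsics': array([[403.6989053 ,   0.        , 315.63957551],
       [  0.        , 403.6989053 , 198.71543222],
       [  0.        ,   0.        ,   1.        ]]), 'rvec': array([ 1.96221367, -0.12130346,  0.06936287]), 'tvec': array([-508.39249461,  120.08413681, 1468.76073913])}
0.1 [143.58036184 633.44695057 221.58336679] [[-9.75283177e-01  2.20958472e-01 -2.79888218e-04]
 [ 2.20958627e-01  9.75281731e-01 -1.68257004e-03]
 [-9.88082400e-05 -1.70282597e-03 -9.99998545e-01]] 0.9992103776876443 -18.700000000000003
```

View pics/top0.png

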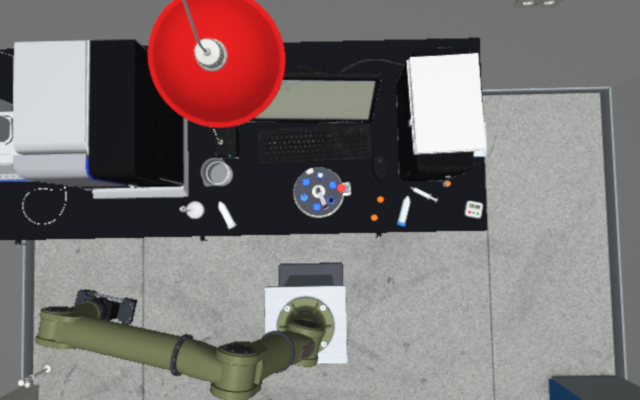

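View pics/side0.png

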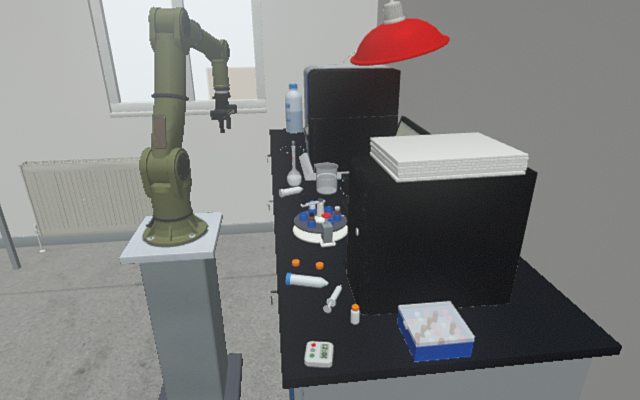

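Both pictures show the carousel: near (319,192) in the top view, with the red head at (342,188), and near (320,222) in the side view. I'll enlarge those areas.

```bash
cat > h.py <<'E'
import numpy as np,cv2
from workcell import get_calibration
def ray(n,u,v,z):
    c=get_calibration(n);R=cv2.Rodrigues(c['rvec'])[0];t=c['tvec']
    C=-R.T@t; d=R.T@np.linalg.inv(c['intrinsics'])@np.array([u,v,1.])
    return C+d*(z-C[2])/d[2]
def proj(n,P):
    c=get_calibration(n);return cv2.projectPoints(np.array(P,float).reshape(-1,1,3),c['rvec'],c['tvec'],c['intrinsics'],None)[0].reshape(-1,2)
E
python3 - <<'E'
from h import *
a=np.load("top0.npz")['p'][160:225,283:358]; b=np.load("side0.npz")['p'][190:255,283:358]
im=[cv2.resize(x,None,fx=8,fy=8,interpolation=cv2.INTER_CUBIC)[:,:,::-1] for x in (a,b)]
cv2.imwrite("pics/c_top.png",im[0]);cv2.imwrite("pics/c_side.png",im[1])
E
```

```text
(no output)
```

View pics/c_top.png

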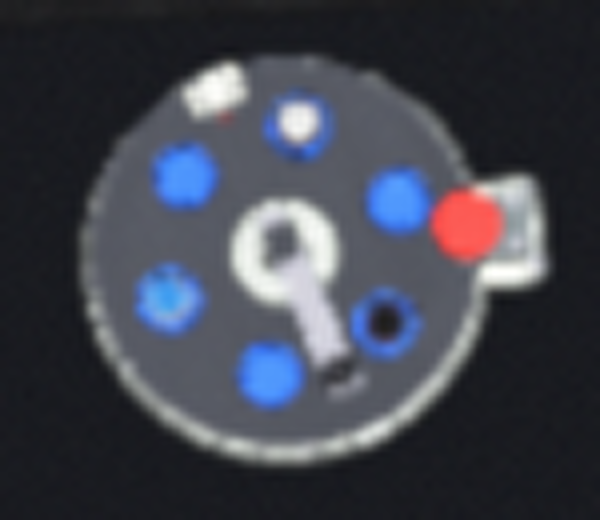

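View pics/c_side.png

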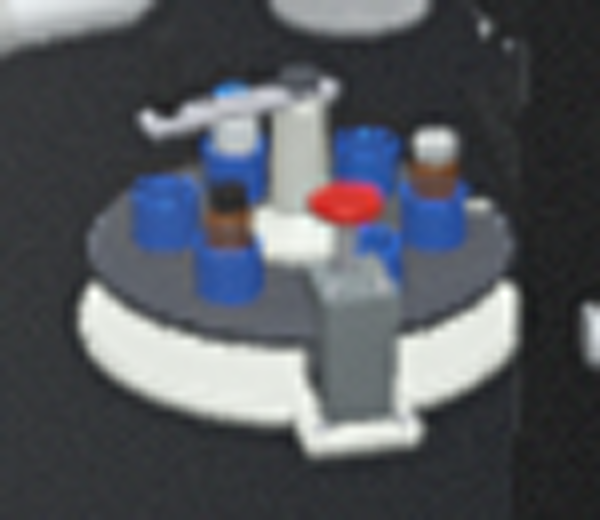

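The top crop shows the head at (468,225), slot marks at (215,90), the peg at about (338,370), and empty cups at (185,176), (400,202) and (270,374). Vial caps are at (298,122), (170,298) and (387,322). I'll fit the carousel pose from these.

```bash
python3 - <<'E'
from h import *
from scipy.optimize import least_squares
px=lambda l:np.array(l)/8-0.44+[283,160]
rot=lambda a:np.array([[np.cos(a),-np.sin(a)],[np.sin(a),np.cos(a)]])
cups=px([(185,176),(400,202),(270,374),(298,122),(170,298),(387,322)]);zc=[68,68,68,94,94,94]
slot=px([(215,90)]);head=px([(468,225)]);peg=px([(338,370)])
W=lambda p,z:ray("top",*p,z)[:2]
cw=np.array([W(p,z) for p,z in zip(cups,zc)]);sw=W(slot[0],44);hw=W(head[0],105);pw=W(peg[0],158)
c0=cw.mean(0);print(cw,c0,sw,hw,pw)
print("peg alt z118",W(peg[0],118))
a_s=np.arctan2(*(sw-c0)[::-1])+np.pi/2
ks=[round(np.degrees(np.arctan2(*(w-c0)[::-1])-a_s)/60) for w in cw]
def f(x):
    r=[w-x[:2]-rot(x[2])@(60*np.array([np.cos(k*np.pi/3),np.sin(k*np.pi/3)])) for w,k in zip(cw,ks)]
    r+=[sw-x[:2]-rot(x[2])@[0,-87], hw-x[:2]-rot(x[3])@[0,-87]]
    return np.concatenate(r)
s=least_squares(f,[*c0,a_s,0]);x=s.x
print(x,np.degrees(x[2:]),np.round(s.fun.reshape(-1,2),1))
print("peg pred",x[:2]+rot(x[2])@[0,66],"target",x[:2]+rot(x[3])@[0,66],"head",x[:2]+rot(x[3])@[0,-87])
for z in(105,):print(ray("side",283+346/8-.44,190+202/8-.44,z))
pp=x[:2]+rot(x[2])@[0,66]
print("peg px crop", (proj("top",[[*pp,158],[*pp,118]])-[283,160])*8)
E
```

```text
[[ 557.28306657  -13.01632685]
 [ 542.60429175 -115.60138968]
 [ 461.66009239  -51.77388393]
 [ 579.46863463  -67.82346486]
 [ 497.62651877   -5.86468792]
 [ 484.16564932 -107.71687095]] [520.46804224 -60.29943736] [600.9142572  -27.46015576] [ 528.29265794 -146.42145216] [460.07605714 -84.069056  ]
peg alt z118 [461.32570254 -84.15060292]
[ 5.20451608e+02 -6.02483768e+01  1.95923658e+00  9.07419952e-02] [112.2559873    5.19913335] [[ 0.1 -0.2]
 [-0.6  0.2]
 [ 0.7  0.4]
 [-0.4  0.5]
 [-0.1 -1.1]
 [ 0.4 -0. ]
 [-0.1 -0.2]
 [-0.   0.5]]
peg pred [459.36854651 -85.2455687 ] target [514.47085187   5.48008402] head [ 528.33533189 -146.8904387 ]
[ 528.76756875 -153.10161148  105.        ]
peg px crop [[337.11272532 367.98819488]
 [336.9321939  370.65167953]]
```

>>> servo_tool([
  [[-1.6, -1.3, -0.1, 0], [-3.2, -2.6, -0.2, 0], [-3.2, -2.6, -0.2, 0], [-3.2, -2.6, -0.2, 0], [-3.2, -2.6, -0.2, 0], [-3.2, -2.6, -0.2, 0], [-3.2, -2.6, -0.2, 0], [-3.2, -2.6, -0.2, 0], [-3.2, -2.6, -0.2, 0], [-3.2, -2.6, -0.2, 0], [-3.2, -2.6, -0.1, 0], [-3.2, -2.6, 0, 0]],
], grip=0, squeeze=5)

```text
clock: 1.3
tcp_pos: [437.2, 259.5, 242.5]
tool_rot: [[-0.975, 0.221, 0.0], [0.221, 0.975, 0.0], [0.0, 0.0, -1.0]]
ft_force: [1.0, 0.8, 0.4]
width: 0.031
grip_force: 0.0
```

>>> servo_tool([
  [[-2.5, -2.1, 0, 0], [-2.5, -2.1, 0, 0], [-2.5, -2.1, 0, 0], [-2.5, -2.1, 0, 0], [0, 0, 0, 0.1], [0, 0, 0, 0.14], [0, 0, 0, 0.14], [0, 0, 0, 0.14], [0, 0, 0, 0.14], [0, 0, 0, 0.14], [0, 0, 0, 0.1], [0, 0, 0, 0.06]],
])

```text
clock: 2.5
tcp_pos: [515.1, 156.9, 242.1]
tool_rot: [[-0.375, 0.927, -0.001], [0.927, 0.375, -0.0], [-0.0, -0.001, -1.0]]
ft_force: [-0.6, 0.3, -0.3]
width: 0.005
grip_force: 0.0
```

```bash
cat >> h.py <<'E'
def go(target,ang):
    from workcell import get_obs
    o=get_obs();R=np.array(o['tool_rot']);p=np.array(o['tcp_pos'])
    a=np.degrees(np.arctan2(R[1,0],R[0,0]))
    print(round(o['clock'],2),"pos",p.round(1),"ang",a.round(1),"ztool",R[:,2].round(3),"F",np.round(o['ft_force'],1),"w",round(o['width'],3),"q",np.round(o['joint_pos'],2))
    print("shift cm",(R.T@(np.array(target)-p)/10).round(2),"twist",((a-ang)*np.pi/180).round(3))
E
python3 -c "
from h import *
go([472.7,-117.6,200],112.3)"
```

```text
2.5 pos [515.1 156.9 242.1] ang 112.0 ztool [-0.001 -0.    -1.   ] F [-0.6  0.3 -0.3] w 0.005 q [-0.76  0.07  0.44  1.71 -0.03  1.36  0.07]
shift cm [-23.85 -14.23   4.22] twist -0.005
```

>>> servo_tool([
  [[-2.4, -1.42, 0.2, 0], [-3, -1.78, 0.4, 0], [-3, -1.78, 0.5, 0], [-3, -1.78, 0.5, 0], [-3, -1.78, 0.5, 0], [-3, -1.78, 0.5, 0], [-3, -1.78, 0.5, 0], [-2.45, -1.5, 0.5, 0], [-1, -0.6, 0.5, 0], [0, 0, 0, 0]],
])

```text
clock: 3.5
tcp_pos: [473.4, -118.6, 200.8]
tool_rot: [[-0.375, 0.927, -0.001], [0.927, 0.375, 0.0], [0.001, -0.001, -1.0]]
ft_force: [0.1, 0.8, -0.3]
width: 0.002
grip_force: 0.0
```

```bash
python3 - <<'E'
from h import *
from workcell import read_camera
go([472.7,-117.6,132],112.3)
p,d=read_camera("wrist");cv2.imwrite("pics/w1.png",p[:,:,::-1])
E
```

```text
3.5 pos [ 473.4 -118.6  200.8] ang 112.0 ztool [-0.001  0.    -1.   ] F [ 0.1  0.8 -0.3] w 0.002 q [-0.51 -0.04  0.69  1.89  0.03  1.28  0.56]
shift cm [ 0.12 -0.02  6.88] twist -0.004
```

View pics/w1.png

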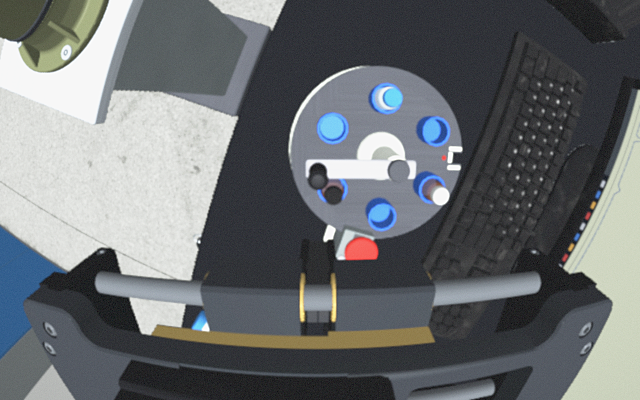

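The fingers at (318,270) line up directly behind the peg at (318,178), and the head is at (361,250). Next I descend and close the gap.

>>> servo_tool([
  [[0, 0, 1, 0], [0, 0, 1.5, 0], [0, 0, 1.5, 0], [0, 0, 1.5, 0], [0, 0, 1, 0], [0, 0, 0.4, 0], [0.6, 0, 0, 0], [0.5, 0, 0, 0], [0.3, 0, 0, 0], [0.2, 0, 0, 0], [0.1, 0, 0, 0], [0, 0, 0, 0]],
])

```text
clock: 4.75
tcp_pos: [468.0, -101.7, 132.9]
tool_rot: [[-0.378, 0.926, 0.001], [0.926, 0.378, 0.0], [-0.0, 0.001, -1.0]]
ft_force: [0.5, -0.2, 0.7]
width: 0.01
grip_force: 0.1
```

>>> servo_tool([
  [[0.33, -0.08, 0, 0.05], [0.33, -0.08, 0, 0.05], [0.67, -0.14, 0, 0.1], [0.67, -0.14, 0, 0.1], [0.67, -0.14, 0, 0.1], [0.67, -0.14, 0, 0.1], [0.67, -0.14, 0, 0.1], [0.67, -0.14, 0, 0.1], [0.33, -0.08, 0, 0.05], [0.33, -0.08, 0, 0.05], [0, 0, 0, 0]],
])

```text
clock: 5.85
tcp_pos: [454.9, -49.9, 132.6]
tool_rot: [[0.4, 0.916, 0.0], [0.916, -0.4, 0.0], [0.0, 0.0, -1.0]]
ft_force: [-0.5, 0.3, -0.8]
width: 0.006
grip_force: 0.0
```

```bash
python3 - <<'E'
from h import *
from workcell import read_camera
t=np.radians(202.3-45.8); c=np.array([520.5,-60.2]); tt=np.array([np.sin(t),-np.cos(t)])
xy=c+66*np.array([np.cos(t),np.sin(t)])-17*tt
go([*xy,132],112.3-45.8)
p,d=read_camera("wrist");cv2.imwrite("pics/w2.png",p[:,:,::-1])
E
```

```text
5.85 pos [454.9 -49.9 132.6] ang 66.4 ztool [ 0.  0. -1.] F [-0.5  0.3 -0.8] w 0.006 q [-0.56 -0.05  0.61  2.04  0.03  1.14 -0.38]
shift cm [-0.03 -0.18  0.06] twist -0.002
```

View pics/w2.png

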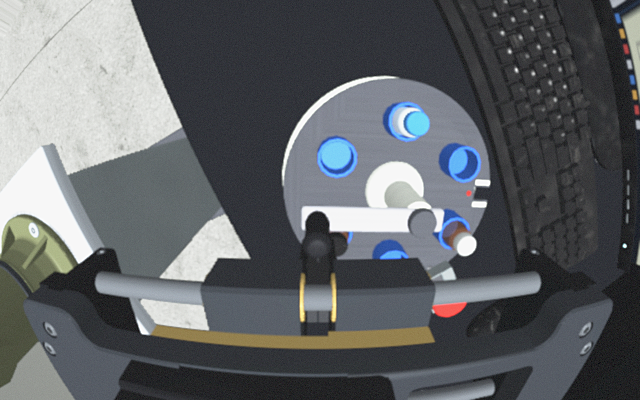

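The crank has turned with the tool: the peg at (317,220) touches the fingertip and the vials are upright. I continue.

>>> servo_tool([
  [[0.33, -0.08, 0, 0.05], [0.67, -0.14, 0, 0.1], [0.67, -0.14, 0, 0.1], [0.67, -0.14, 0, 0.1], [0.67, -0.14, 0, 0.1], [0.67, -0.14, 0, 0.1], [0.67, -0.14, 0, 0.1], [0.67, -0.14, 0, 0.1], [0.33, -0.08, 0, 0.05], [0.33, -0.08, 0, 0.05], [0.33, -0.08, 0, 0.05], [0, 0, 0, 0]],
])

```text
clock: 7.1
tcp_pos: [488.7, -1.4, 132.4]
tool_rot: [[0.967, 0.257, -0.0], [0.257, -0.967, -0.0], [-0.0, 0.0, -1.0]]
ft_force: [-0.3, 0.2, 0.3]
width: 0.005
grip_force: 0.1
```

```bash
python3 - <<'E'
from h import *
from workcell import read_camera
go([0,0,132],5.2)
p,d=read_camera("top");p=p[:,:,::-1];np.save("top1.npy",p)
q,d=read_camera("wrist");q=q[:,:,::-1]
a=cv2.resize(p[160:225,283:358],None,fx=6,fy=6,interpolation=cv2.INTER_CUBIC)
b=cv2.resize(q,(390*640//400*390//624*1,244)) if 0 else cv2.resize(q,(450,281))
cv2.imwrite("pics/c2.png",np.vstack([a,b]) if a.shape[1]==b.shape[1] else a)
E
```

```text
7.1 pos [488.7  -1.4 132.4] ang 14.9 ztool [-0. -0. -1.] F [-0.3  0.2  0.3] w 0.005 q [-0.59  0.04  0.56  1.97 -0.02  1.14 -1.34]
shift cm [-47.2  -12.67   0.06] twist 0.169
```

View pics/c2.png

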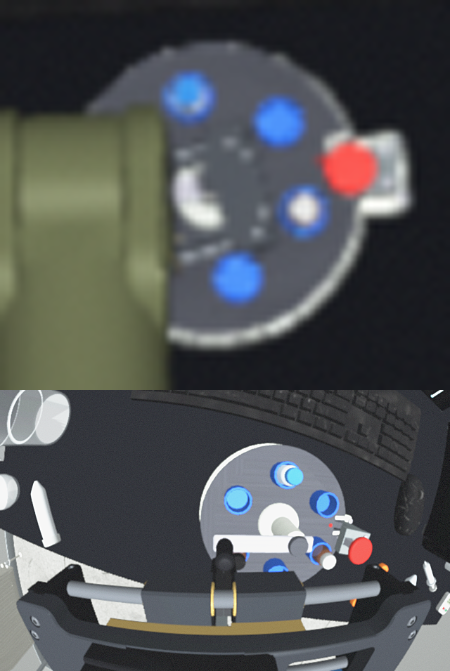

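The slot is a little short of the bar. The top crop shows cups and caps at (188,97) z94, (280,121) z68, (304,209) z94 and (238,277) z68, and I'll get the angle from them.

```bash
cat >> h.py <<'E'
def ang(pts,s=6,off=(283,160),c=(520.45,-60.25)):
    for u,v,z in pts:
        w=ray("top",(u+.5)/s-.5+off[0],(v+.5)/s-.5+off[1],z)[:2]-c
        print(np.linalg.norm(w).round(1),"angle mod60",(np.degrees(np.arctan2(w[1],w[0]))%60).round(1))
E
python3 - <<'E'
from h import *
ang([(188,97,94),(280,121,68),(304,209,94),(238,277,68)])
# objective centroids
p=np.load("top1.npy");hsv=cv2.cvtColor(p,cv2.COLOR_BGR2HSV)
m=cv2.inRange(hsv,(100,120,90),(125,255,255));m[:160]=0;m[225:]=0;m[:,:283]=0;m[:,358:]=0
n,l,st,ce=cv2.connectedComponentsWithStats(m)
for i in range(1,n):
    if st[i,4]>4:print(((ce[i]-[283,160])*6+2.5).round(0),st[i,4]);ang([(*ce[i],68)],1,(0,0))
E
```

```text
57.8 angle mod60 14.8
60.1 angle mod60 14.1
58.9 angle mod60 14.1
58.9 angle mod60 14.0
[188.  96.] 51
61.1 angle mod60 14.1
[279. 122.] 62
59.5 angle mod60 14.1
[303. 193.] 9
57.1 angle mod60 25.4
[302. 225.] 20
61.3 angle mod60 6.0
[237. 278.] 62
59.2 angle mod60 13.5
```

>>> servo_tool([
  [[0.27, -0.06, 0, 0.04], [0.27, -0.06, 0, 0.04], [0.27, -0.06, 0, 0.04], [0.2, -0.04, 0, 0.03], [0, 0, 0, 0], [0, 0, 0, 0], [0, 0, 0, 0]],
])

```text
clock: 7.9
tcp_pos: [498.0, 3.0, 132.5]
tool_rot: [[0.994, 0.109, 0.0], [0.109, -0.994, 0.0], [0.0, -0.0, -1.0]]
ft_force: [-1.1, -0.1, -0.5]
width: 0.009
grip_force: 0.3
```

>>> servo_tool([
  [[-1, 0, 0, 0], [-2, 0, 0, 0], [-2, 0, -1, 0], [-1, 0, -2, 0], [0, 0, -2, 0], [0, 0, -1, 0], [0, 0, 0, 0]],
])

```text
clock: 8.6
tcp_pos: [439.3, -3.3, 193.9]
tool_rot: [[0.994, 0.109, 0.003], [0.109, -0.994, 0.001], [0.003, -0.001, -1.0]]
ft_force: [0.4, 1.3, -0.6]
width: 0.006
grip_force: 0.0
```

```bash
python3 - <<'E'
from h import *
from workcell import read_camera
go([528.3,-146.9,180],5.2)
p,d=read_camera("top");p=p[:,:,::-1].copy()
hsv=cv2.cvtColor(p,cv2.COLOR_BGR2HSV)
for nm,lo,hi,z in(("blue",(100,120,90),(125,255,255),68),("red",(0,120,90),(6,255,255),105),("white",(0,0,140),(179,70,255),68)):
  m=cv2.inRange(hsv,lo,hi);m[:160]=0;m[225:]=0;m[:,:283]=0;m[:,358:]=0
  n,l,st,ce=cv2.connectedComponentsWithStats(m)
  for i in range(1,n):
    if st[i,4]>4:print(nm,((ce[i]-[283,160])*8+3.5).round(0),st[i,4],end=" ");ang([(*ce[i],z)],1,(0,0))
cv2.imwrite("pics/c3.png",cv2.resize(p[160:225,283:358],None,fx=8,fy=8,interpolation=cv2.INTER_CUBIC))
E
```

```text
8.6 pos [439.3  -3.3 193.9] ang 6.2 ztool [ 0.003  0.001 -1.   ] F [ 0.4  1.3 -0.6] w 0.006 q [-0.62 -0.16  0.52  2.    0.08  1.27 -1.59]
shift cm [ 7.28 15.24  1.4 ] twist 0.018
blue [269. 124.] 45 61.1 angle mod60 6.2
blue [384. 176.] 58 59.3 angle mod60 5.7
blue [170. 200.] 59 60.3 angle mod60 5.0
blue [394. 313.] 21 59.8 angle mod60 58.8
blue [282. 378.] 25 61.0 angle mod60 57.3
red [467. 224.] 56 85.9 angle mod60 35.5
white [487. 281.] 125 97.3 angle mod60 20.1
white [264. 252.] 166 10.2 angle mod60 32.8
white [402. 298.] 20 59.9 angle mod60 6.8
white [ 95. 402.] 73 115.8 angle mod60 7.4
white [208. 499.] 19 123.9 angle mod60 41.6
```

View pics/c3.png

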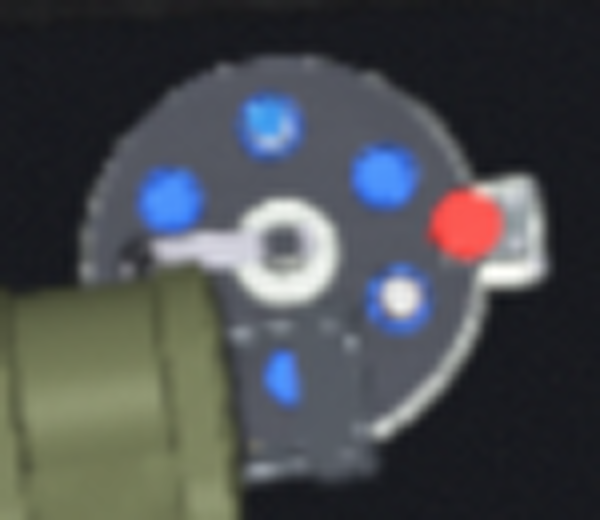

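The slot angle is about 5.5° against a target of about 5.3°, so it is in line. Next I move over the head.

>>> servo_tool([
  [[0.6, 1.3, 0, 0], [1.2, 2.5, 0, 0], [1.2, 2.5, 0, 0], [1.2, 2.5, 0, 0], [1.2, 2.5, 0, 0], [1.2, 2.5, 0, 0], [0.7, 1.5, 0.5, 0], [0, 0, 1, 0], [0, 0, 1.5, 0], [0, 0, 2, 0], [0, 0, 1.5, 0], [0, 0, 0.6, 0]],
])

```text
clock: 9.85
tcp_pos: [525.8, -146.1, 118.9]
tool_rot: [[0.994, 0.11, -0.004], [0.11, -0.994, 0.001], [-0.004, -0.002, -1.0]]
ft_force: [-0.5, -0.0, 0.1]
width: 0.005
grip_force: 0.0
```

```bash
python3 - <<'E'
from h import *
from workcell import read_camera
go([528.3,-147.3,81],5.2)
p,d=read_camera("side");cv2.imwrite("pics/s2.png",cv2.resize(p[170:255,270:370],None,fx=6,fy=6,interpolation=cv2.INTER_CUBIC)[:,:,::-1])
E
```

```text
9.85 pos [ 525.8 -146.1  118.9] ang 6.3 ztool [-0.004  0.001 -1.   ] F [-0.5 -0.   0.1] w 0.005 q [-0.43  0.21  0.73  1.86 -0.16  1.13 -1.1 ]
shift cm [0.25 0.15 3.79] twist 0.019
```

View pics/s2.png

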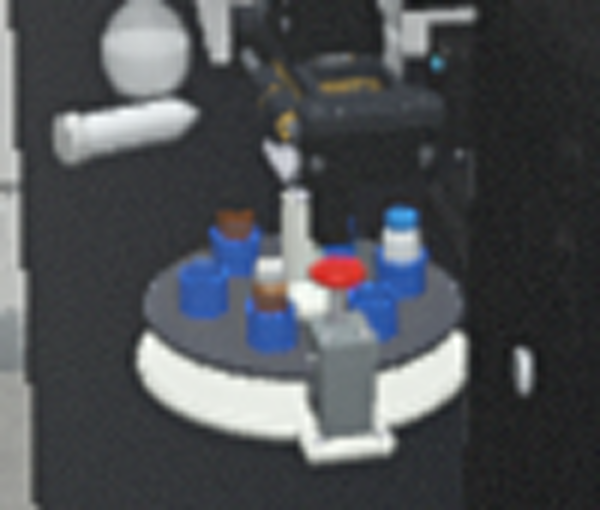

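The head at (338,270) is still up, the black fingers are just above it, and the vials are upright. I press down.

>>> servo_tool([
  [[0.25, 0.1, 0.4, 0], [0, 0, 0.5, 0], [0, 0, 0.3, 0], [0, 0, 0.3, 0], [0, 0, 0.3, 0], [0, 0, 0.3, 0], [0, 0, 0.3, 0]],
])

```text
clock: 10.6
tcp_pos: [530.5, -148.4, 97.8]
tool_rot: [[0.994, 0.109, 0.001], [0.109, -0.994, 0.0], [0.001, -0.0, -1.0]]
ft_force: [-1.1, -0.2, 4.1]
width: 0.008
grip_force: 1.8
```

>>> servo_tool([
  [[0, 0, 0.2, 0], [0, 0, 0.2, 0], [0, 0, 0.2, 0], [0, 0, 0.2, 0]],
])

```text
clock: 11.0
tcp_pos: [530.4, -148.4, 89.5]
tool_rot: [[0.994, 0.109, 0.0], [0.109, -0.994, -0.0], [0.0, 0.0, -1.0]]
ft_force: [-0.7, -0.6, 3.7]
width: 0.006
grip_force: 1.8
```

>>> servo_tool([
  [[0, 0, 0.2, 0], [0, 0, 0.2, 0], [0, 0, 0.2, 0], [0, 0, 0.2, 0], [0, 0, 0.1, 0], [0, 0, 0, 0], [0, 0, 0, 0]],
])

```text
clock: 11.7
tcp_pos: [530.5, -148.5, 81.4]
tool_rot: [[0.994, 0.109, 0.0], [0.109, -0.994, 0.0], [0.001, -0.0, -1.0]]
ft_force: [-1.4, 1.5, 10.2]
width: 0.004
grip_force: 4.7
```

>>> servo_tool([
  [[0, 0, 0.1, 0], [0, 0, 0, 0], [0, 0, 0, 0]],
])

```text
clock: 12.0
tcp_pos: [530.6, -148.5, 81.3]
tool_rot: [[0.994, 0.108, 0.001], [0.108, -0.994, 0.001], [0.001, -0.001, -1.0]]
ft_force: [-5.3, 0.9, 16.2]
width: 0.005
grip_force: 8.0
```

>>> servo_tool([
  [[0, 0, -0.5, 0], [0, 0, -1.5, 0], [0, 0, -3, 0], [0, 0, -3, 0], [0, 0, -3, 0], [-2, 0, -1, 0], [-4, 0, 0, 0], [-4, 0, 0, 0], [0, 0, 0, 0], [0, 0, 0, 0]],
])

```text
clock: 13.0
tcp_pos: [430.6, -159.1, 200.2]
tool_rot: [[0.994, 0.108, 0.002], [0.108, -0.994, 0.002], [0.002, -0.002, -1.0]]
ft_force: [-0.4, 0.3, 0.2]
width: 0.006
grip_force: 0.0
```

```bash
python3 - <<'E'
from h import *
from workcell import read_camera
go([528.3,-147.3,81],5.2)
p,d=read_camera("side");cv2.imwrite("pics/s3.png",cv2.resize(p[170:255,270:370],None,fx=6,fy=6,interpolation=cv2.INTER_CUBIC)[:,:,::-1])
E
```

```text
13.0 pos [ 430.6 -159.1  200.2] ang 6.2 ztool [ 0.002  0.002 -1.   ] F [-0.4  0.3  0.2] w 0.006 q [-0.48 -0.14  0.73  1.96  0.09  1.29 -1.24]
shift cm [ 9.81 -0.1  11.94] twist 0.018
```

View pics/s3.png

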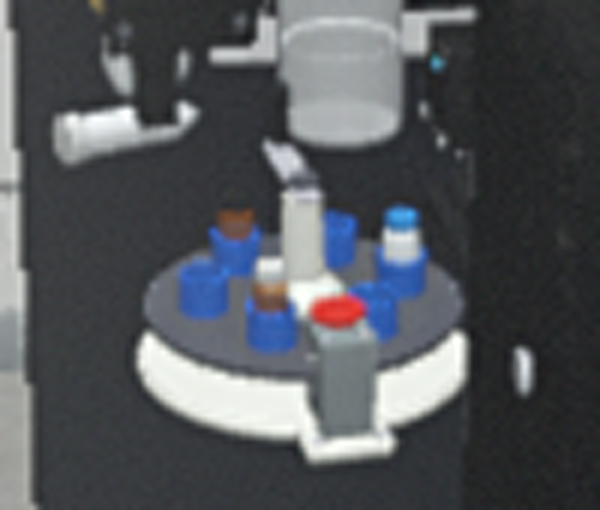

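The head at (338,310) now sits on the bracket, all three vials are upright, and the arm is clear.

```bash
python3 -c "
from workcell import job
print(job.finish_job())"
```

```text
the job is handed in; nothing more can be done
None
```

The carousel is locked and the job is handed in: the bar is through the slot with its head home on the bracket (it stopped at z = 81 mm under 16 N), all three vials are upright, and the arm is clear; the hand-in gave no pass or fail verdict.

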